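Fit the index plate to the carving stand and lock it at zero

TASK

Fit the loose aluminium index plate to the carving stand: lower it over the upright spindle, feel for the drive pin and let the plate down onto it under control until it sits fully home and flat on the hub, without forcing or dropping it. Then turn the plate, and the stiff spindle with it, until the red-marked zero notch faces the plunger, and push the plunger fully in to lock it there. Let go of everything, and do not disturb the other things on the bench.

Things in the scene. Friction and masses are not known exactly. Their poses are not given: they have to be found in the camera images.
- index_plate: Loose aluminium disc, 96 mm across, 10 mm thick, with a square boss on top; total height 40 mm, 0.24 to 0.39 kg. Lies flat on the bench boss up and is fitted that way up. Origin: centre of its underside, z up. A 20 mm bore runs right through. Six rim notches 60 degrees apart, 15 mm wide at the mouth, 10.6 mm further in, floor 38 mm from the centre.
- boss (a point): Middle of the plate's square boss, 25 mm above the underside, on the axis. The boss is 36 x 36 mm, 30 mm high, its flats square to the plate's x and y; grip it from above on either pair of flats. The lathe stands behind the plate and left of the stand (front at x = 0.52, end at y = 0.02, bed 0.24 high): carry the plate round in front of it.
- pin_hole (a point): Lower mouth of the plate's one hole for the drive pin, 10.2 mm wide, right through the disc, 30 mm from the centre along the plate's own -x.
- zero_notch (a point): Point in the zero notch (between two red marks), 43 mm from the plate's centre along its own -x, 5 mm above its underside; on the same radius as the pin hole. (On the bench: the drawers right of the stand begin at x = 0.61, y = -0.19 and are 0.19 high.)
- stand: Dark green cast carving stand bolted to the bench. Origin on the bench right under the spindle axis; its own -x points to the plunger, roughly towards the robot. Foot from x = -95 to +55 mm, y = -46 to +46 mm, 16 mm high, bolt heads to 23 mm. The plate must never bear on spindle or pin with over 25 N on its way down, nor on the stand with over 80 N.
- hub_face (a point): Centre of the hub's flat top face, on the spindle axis, 75 mm above the bench, where the plate's underside must sit. The hub is 74 mm across. The spindle rises 46 mm above this point, 18 mm thick, its top 8 mm tapering to 10 mm. Hub, spindle and drive pin turn together, stiffly: it takes about 0.3 N m. Leaning on the pin too hard while turning drags them round.
- pin_circle (a point): Not the pin: the point on its circle next to the plunger, 30 mm from the axis along the stand's -x, 12 mm above the hub face. The brass drive pin, 8 mm thick, rounded off on top, starts 0.3 to 1.35 rad clockwise from here, seen from above; its angle is not measured. A plate lying on the pin is 12 mm too high. The plate, then the pin, turns counter-clockwise to end here.
- plunger (a joint): Travel of the locking plunger, m: 0 drawn back, 0.012 fully in, towards the spindle (the stand's +x). A level steel bolt, 8.6 mm thick with a tapered nose, 80 mm above the bench. It takes about 2 N to slide and stays where it is left; starts 0 to 2 mm in, clear of the rim. It enters a notch that faces it to within about 4 mm.
- plunger_knob (a point): Middle of the plunger's round black knob, 24 mm across, 16 mm long along the stand's x, axis level; 98 mm from the spindle axis along the stand's -x when drawn back, 80 mm above the bench. Moves with the plunger. Pinch its sides from above or push its outer end. The bracket behind it reaches out to 76 mm from the axis and is 93 mm high.
- parting_thin: thin parting tool, wooden handle and steel blade, 311 mm long, 29 mm high, lying along the front edge of the bench
- face_plate: grey cast lathe face plate, 75 mm across, 26 mm high, lying near the front edge of the bench
- hinged_tin: flat blue-green tin, 59 x 87 x 21 mm, lying to the left of the index plate
- knockout_bar: steel bar 200 mm long, 19 mm high, lying at the left
- masking_roll: roll of cream masking tape lying flat, 104 mm across, 24 mm high, behind the stand

How it is judged (in metres and radians):
On the way, in this order (a step that is already met when the one before it is completed fails the run):
1. the plate sits over spindle and drive pin, fully home and flat on the hub (z of index_plate in the frame of stand between 0.0735 and 0.0765 m and horizontal distance between index_plate and stand below 0.002 m and angle between index_plate's own z axis and vertical below 0.03 rad), for 0.2 s.
2. still home, the plate is turned with its zero notch to the plunger (all of step 1 and y of zero_notch in the frame of stand between -0.0045 and 0.0045 m and x of zero_notch in the frame of stand below 0 m), for 0.2 s.
At the end, for the whole second after the job is handed in: The index plate sits on the hub, its underside within 1.5 mm of the hub face, centred within 2 mm and flat within 0.03 rad; its zero notch faces the plunger within 3 mm; the plunger is in by at least 10.5 mm of its 12 mm; the plate is at rest (all of step 1 and y of zero_notch in the frame of stand between -0.003 and 0.003 m and x of zero_notch in the frame of stand below 0 m and value of joint plunger above 0.0105 m and linear speed of index_plate below 0.01 m/s); the robot touches nothing.
It fails at once if the plate is pressed on spindle or pin with more than 25 N before it is home (contact force between index_plate and stand above 25 N and z of index_plate in the frame of stand above 0.0765 m).
It fails at once if the plate slams or is forced on the stand, its hub, pin or plunger with more than 80 N (contact force between index_plate and stand above 80 N).
It fails at once if the parting tool, face plate, tin, bar or tape roll are pushed more than 2 cm away (distance of any of parting_thin, face_plate, hinged_tin, knockout_bar, masking_roll from where it was at the start of the episode above 0.02 m).
It also fails if it takes over 72 s, if anything falls off the work surface, if the arm or the gripper's body presses on something with over 40 N, if the wrist force passes 120 N, or if a joint passes its speed limit or range.

ROBOT

A 6-joint arm with a two-finger parallel gripper is mounted at the origin on a cart in front of the work surface, level with it; the furniture and walls round the work are solid. World frame = base frame: x ahead of the robot, y to its left, z up, the work surface at z = 0. Lengths are in m, angles in degrees, forces in N, time in s.
With the tool pointing down it reaches from about 0.35 to 0.875 m from the base axis. Payload 15.5 kg.
Tool frame: the origin (TCP) lies on the centre line of the jaws, within the pads' length; the fingertips stand 8 mm ahead of it and the grasp point (between the pads) lies 11 mm behind it; z points along the fingers, y is the line along which they close (so a half turn about z gives the same grasp; the last joint's range is limited). The gripper opens to 85 mm and grips with 20 to 120 N. Pads are 22 mm wide; open, the fingers measure 114 mm over their backs; the gripper's body (76 mm by 85 mm) begins 54 mm behind the grasp point. The pads swing forward as they close: fully open they stand 13 mm farther back than shut.
Start: joints at [-69.815, 28.281, 77.091, -0, 74.628, -5.472], TCP at [0.271, -0.563, 0.239] pointing down, gripper open.
Joint ranges: [-166.48, 166.48], [-47.26, 123.95], [12.59, 153.08], [-70.14, 250.14], [6.76, 159.57], [-176.63, 176.63]. Speed limits (degrees/s): [108.29, 108.29, 147.25, 172.46, 172.46, 172.46].

INTERFACE

Orientations are given as a 3x3 rotation matrix whose columns are the frame's x, y, z axes.
In Python, from cell import ctrl gives the robot as it stands.
- The arm moves only by the tool drive_tool, never from a script. Its argument "steps" is a list of rows, each an object of numbers: "tx", "ty", "tz": the shift along the tool's x, y, z in m; "turn": the turn about the tool's z in degrees. A call has 1 to 8 rows; each row shifts and turns the commanded pose from where the row before left it, along the tool's axes as they then stand; what a row does not reach is not made up. A row lasts 1/8 s, in which the tool goes at most 62.5 mm and 10.7 degrees, less where a joint would pass 70% of its speed; a pose out of reach is approached as far as the arm can. A call with a gripper value outside its range is refused whole. "claw" is the opening, from 0 (shut) to 1 (fully open), set as the call begins (left out, the last holds). The fingers move at their own pace and stop on an object; the grip force is fixed at half the most. Time passes only in rows, so rows that do not move let the fingers close. It gives the time, the measured TCP pose, the force, the opening and the grip force at its end, in the units of the state.
- ctrl.get_obs(): the state, without advancing time (a new reading comes with each control period).
- ctrl.capture(name): name is "side" or "top" or "wrist"; returns a dict with "img" (400x640x3 uint8, red, green, blue), "intrinsics" (3x3 intrinsics, pixels), "distortion" ([k1, k2, p1, p2, k3] as OpenCV has them; the pictures are not rectified), "xyz" and "orientation" of the camera in the world. Camera axes: x right, y down, z forward; pixel columns grow to the right and rows downward; lengths in m; the calibration is good to about 2 mm. A picture is of the moment at which its call begins. There is no depth.
- ctrl.sign_off(): hands the job in; it is judged then, once.
The state is a dict: "clock": time; "q": joint angles; "qd": joint speeds; "joint_efforts": joint torques, N m; "ee_pos": TCP position; "tool_rot": TCP orientation; "contact_force": force on the tool from outside, world axes, zero at the start; "torque": the same for the moment, N m; "width": finger opening in m; "gripper_force": force on a finger pad.
Only numpy, scipy, OpenCV 4.12 (cv2) and the standard library are available. Lean on these libraries where they do the work, as an engineer would, in place of code of your own. Each camera call takes 0.05 s, during which the arm holds its last target. There are 200 camera calls.

## Working session

There is one attempt and no reset: what is moved stays moved. The work goes in short steps, Python scripts to look and compute and a tool call to move; the robot and the scene stay as the last step left them, time stands still between calls to the robot, and variables do not carry over. Pictures are saved under pics/ and viewed, at most 10 in all, crops included, and the job is handed in when it is done.

Besides the shell and the picture viewer there is one more tool, called after ">>>" in YAML: its name, and indented under it one key for each argument. drive_tool: Moves the arm, as the interface text tells. Its arguments: {"type":"object","properties":{"steps":{"type":"array","items":{"type":"object","properties":{"tx":{"type":"number"},"ty":{"type":"number"},"tz":{"type":"number"},"turn":{"type":"number"}}}},"claw":{"type":"number"}},"required":["steps"]}

```bash
mkdir -p pics
cat > h.py <<'E'
import numpy as np,cv2,pickle
from cell import ctrl
def snap(n,f):
    c=ctrl.capture(n); cv2.imwrite(f'pics/{f}.png',c['img'][:,:,::-1]); pickle.dump(c,open(f'pics/{f}.pkl','wb')); return c
def load(f): return pickle.load(open(f'pics/{f}.pkl','rb'))
def ray(c,uv,z):
    p=cv2.undistortPoints(np.array(uv,float).reshape(-1,1,2),c['intrinsics'],np.array(c['distortion'],float)).reshape(-1,2)
    d=np.c_[p,np.ones(len(p))]@np.array(c['orientation']).T; o=np.array(c['xyz'])
    return o+d*((z-o[2])/d[:,2])[:,None]
def proj(c,P):
    R=np.array(c['orientation']).T
    return cv2.projectPoints(np.array(P,float).reshape(-1,1,3),cv2.Rodrigues(R)[0],-R@np.array(c['xyz']),c['intrinsics'],np.array(c['distortion'],float))[0].reshape(-1,2)
E
python3 - <<'E'
from h import *
for n in('top','side'):
    c=snap(n,n+'0'); print(n,c['xyz'],np.round(c['orientation'],3).tolist(),c['intrinsics'])
a=cv2.imread('pics/top0.png')
o=ctrl.get_obs();print(o)
E
```

```text
top [0.28421833 0.17478638 1.25505103] [[-0.023, -0.979, 0.203], [-1.0, 0.023, -0.001], [-0.004, -0.203, -0.979]] [[366.29774018   0.         318.9725356 ]
 [  0.         366.29774018 195.92602692]
 [  0.           0.           1.        ]]
side [-0.11110195  1.0495497   0.91766218] [[-0.805, -0.376, 0.46], [-0.594, 0.503, -0.628], [0.004, -0.778, -0.628]] [[507.07691903   0.         306.99553666]
 [  0.         507.07691903 199.59927844]
 [  0.           0.           1.        ]]
{'clock': 0.1, 'q': array([-6.98141826e+01,  2.83099331e+01,  7.71230134e+01,  3.50646456e-04,
        7.46273505e+01, -5.47013993e+00]), 'qd': array([ 0.03352875, -0.0631623 , -0.16494649, -0.06611046, -0.10375297,
        0.02861745]), 'joint_efforts': array([ 5.55164934e-04, -8.83589959e+01, -3.84562325e+01, -2.66756797e-04,
        5.16939210e-03, -2.18097438e-05]), 'ee_pos': array([ 0.27051947, -0.56308616,  0.23877832]), 'tool_rot': array([[ 9.01410827e-01,  4.32964656e-01, -3.57602307e-04],
       [ 4.32964791e-01, -9.01410290e-01,  9.89778535e-04],
       [ 1.06192723e-04, -1.04702630e-03, -9.99999446e-01]]), 'contact_force': array([-0.25133921,  0.17075004, -0.26950904]), 'torque': array([ 0.01090467, -0.00363781, -0.0404952 ]), 'gripper_force': 0.0, 'width': 0.08558955285169022}
```

View pics/top0.png

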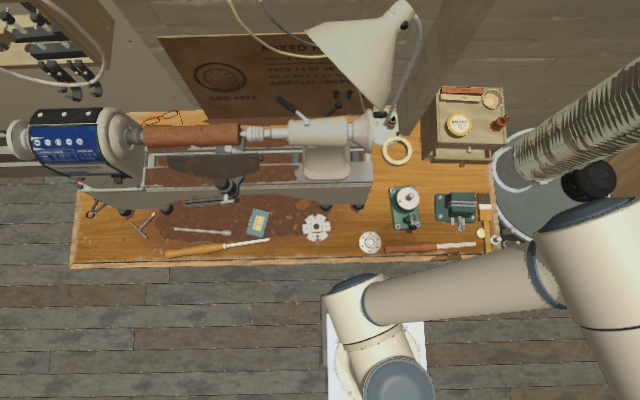

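View pics/side0.png

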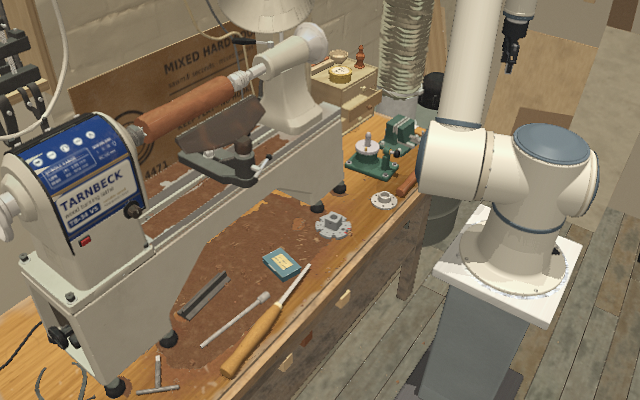

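The top view shows the index plate at about (317,227), the stand hub at (405,200), and the plunger towards (410,226). I'll enlarge both.

Run:
```python
from h import *
c=load('top0'); a=cv2.imread('pics/top0.png'); s=cv2.imread('pics/side0.png')
print(ray(c,[(317,226)],0.01),ray(c,[(405,198)],0.075),ray(c,[(411,226)],0.08))
f=lambda im,x,y,w,h:cv2.resize(im[y:y+h,x:x+w],(400,300),interpolation=cv2.INTER_CUBIC)
cv2.imwrite('pics/z0.png',np.vstack([np.hstack([f(a,292,208,48,36),f(a,380,178,64,48+0)]),np.hstack([f(s,308,200,56,42),f(s,340,120,80,60)])]))
```

```text
[[0.43719431 0.18286334 0.01      ]] [[ 0.51470087 -0.10869563  0.075     ]] [[ 0.42136758 -0.1203861   0.08      ]]
```

View pics/z0.png

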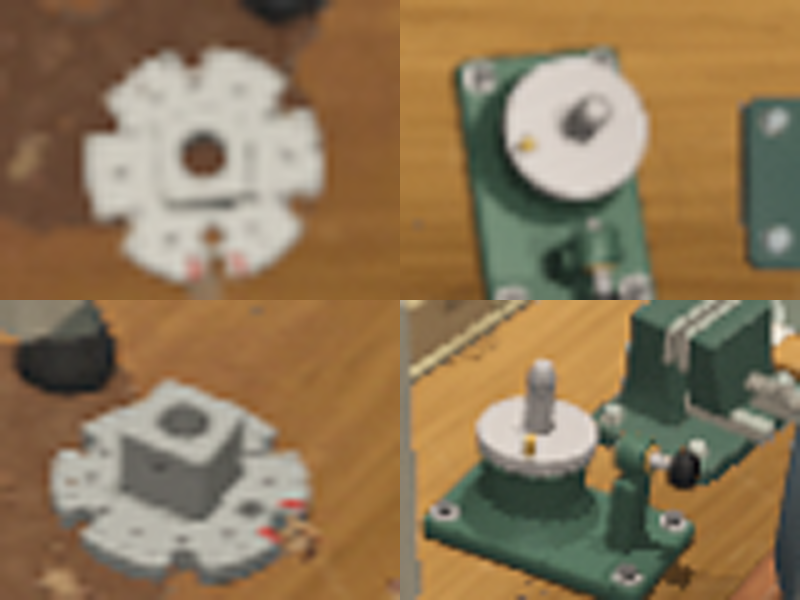

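>>> drive_tool:
  steps:
    - {"turn": 8.55,"tz": -0.02}
    - {"turn": 8.55,"tz": -0.02}
    - {"turn": 8.56,"tz": -0.02}
    - {"ty": -0.055,"tx": 0.02}
    - {"ty": -0.06,"tx": 0.015}
    - {"ty": -0.06,"tx": 0.015}
    - {"ty": -0.06,"tx": 0.015}
    - {"ty": -0.06,"tx": 0.015}

```text
$.steps[0]: bad value
```

>>> drive_tool:
  steps:
    - {"ty": -0.06,"tx": 0.015}
    - {"ty": -0.055,"tx": 0.015}
    - {"ty": -0.04,"tx": 0.01}
    - {}
    - {}

```text
$.steps[0]: bad value
```

Run:
```python
from h import *
c=snap('wrist','w1'); print(c['xyz'],np.round(c['orientation'],3).tolist(),c['intrinsics'])
o=ctrl.get_obs();print(o['ee_pos'],o['tool_rot'],o['clock'],o['q'])
```

```text
[ 0.3406956  -0.53005452  0.37373006] [[0.433, -0.858, -0.276], [-0.901, -0.413, -0.132], [-0.001, 0.306, -0.952]] [[340.65107555   0.         318.28253626]
 [  0.         340.65107555 203.45486843]
 [  0.           0.           1.        ]]
[ 0.27051837 -0.56312062  0.23885707] [[ 9.01405235e-01  4.32976316e-01 -3.35571087e-04]
 [ 4.32976441e-01 -9.01404825e-01  8.61757714e-04]
 [ 7.06352840e-05 -9.22087289e-04 -9.99999572e-01]] 0.15 [-6.98146643e+01  2.83050199e+01  7.71187175e+01 -1.04607425e-03
  7.46292395e+01 -5.47098991e+00]
```

View pics/w1.png

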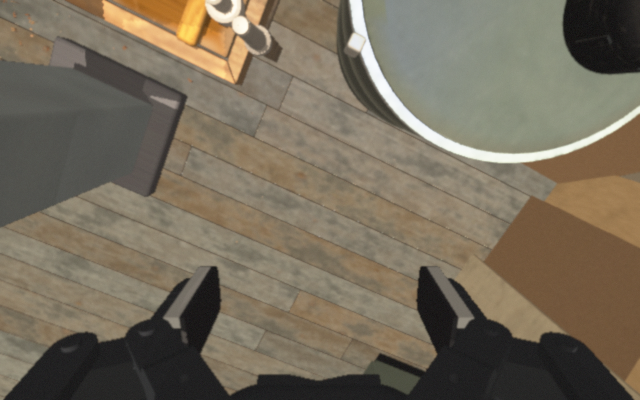

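The picture shows only floor and the open fingers. The rows probably need all four keys.

>>> drive_tool:
  steps:
    - {"tx": 0,"ty": 0,"turn": 8.55,"tz": -0.02}
    - {"tx": 0,"ty": 0,"turn": 8.55,"tz": -0.02}
    - {"tx": 0,"ty": 0,"turn": 8.56,"tz": -0.02}
    - {"ty": -0.055,"tx": 0.02,"tz": 0,"turn": 0}
    - {"ty": -0.06,"tx": 0.015,"tz": 0,"turn": 0}
    - {"ty": -0.06,"tx": 0.015,"tz": 0,"turn": 0}
    - {"ty": -0.06,"tx": 0.015,"tz": 0,"turn": 0}
    - {"ty": -0.06,"tx": 0.015,"tz": 0,"turn": 0}

```text
clock: 1.15
ee_pos: [0.3507, -0.2665, 0.2992]
tool_rot: [[1.0, -0.0, 0.0], [-0.0, -1.0, 0.0], [0.0, -0.0, -1.0]]
contact_force: [0.4, 1.2, -0.3]
width: 0.0853
gripper_force: 0.0
```

>>> drive_tool:
  steps:
    - {"ty": -0.06,"tx": 0.015,"tz": 0,"turn": 0}
    - {"ty": -0.055,"tx": 0.015,"tz": 0,"turn": 0}
    - {"ty": -0.04,"tx": 0.01,"tz": 0,"turn": 0}
    - {"ty": 0,"tx": 0,"tz": 0,"turn": 0}
    - {"ty": 0,"tx": 0,"tz": 0,"turn": 0}

```text
clock: 1.78
ee_pos: [0.3906, -0.1136, 0.2992]
tool_rot: [[1.0, 0.001, -0.0], [0.001, -1.0, -0.0], [-0.0, 0.0, -1.0]]
contact_force: [0.4, 0.3, -0.3]
width: 0.0854
gripper_force: 0.0
```

Run:
```python
from h import *
c=snap('wrist','w2'); print(c['xyz'],np.round(c['orientation'],3).tolist())
o=ctrl.get_obs();print(o['ee_pos'],o['tool_rot'],o['clock'],o['q'])
```

```text
[ 0.4684839  -0.11431479  0.43421674] [[0.001, -0.952, -0.306], [-1.0, -0.0, -0.001], [0.0, 0.306, -0.952]]
[ 0.39056058 -0.1140212   0.29925786] [[ 9.99999861e-01 -5.21150103e-04 -8.03075263e-05]
 [-5.21164011e-04 -9.99999849e-01 -1.73259990e-04]
 [-8.02172197e-05  1.73301819e-04 -9.99999982e-01]] 1.825 [-2.46892205e+01  6.53252843e+00  1.00095300e+02 -1.14190390e-02
  7.33722056e+01  6.53439072e+01]
```

View pics/w2.png

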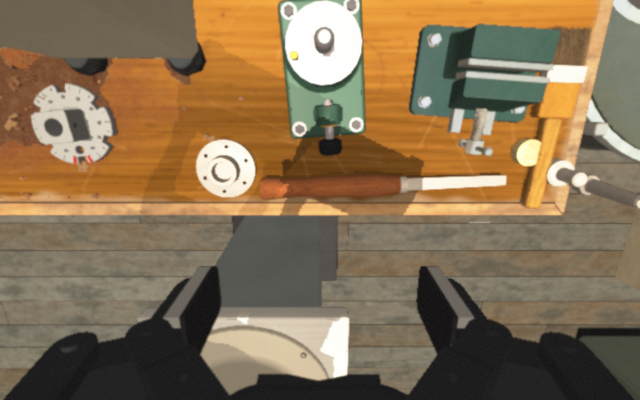

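The wrist view shows the hub at (323,43), the brass pin at (294,55), the knob at (330,146), and the plate at (73,124) with red marks at (83,160). I'll turn the tool 180° so the camera faces the zero side, clear of the lathe.

>>> drive_tool:
  steps:
    - {"tx": 0,"ty": 0,"tz": 0,"turn": -10.5}
    - {"tx": 0,"ty": 0,"tz": 0,"turn": -10.5}
    - {"tx": 0,"ty": 0,"tz": 0,"turn": -10.5}
    - {"tx": 0,"ty": 0,"tz": 0,"turn": -10.5}
    - {"tx": 0,"ty": 0,"tz": 0,"turn": -10.5}
    - {"tx": 0,"ty": 0,"tz": 0,"turn": -10.5}
    - {"tx": 0,"ty": 0,"tz": 0,"turn": -10.5}
    - {"tx": 0,"ty": 0,"tz": 0,"turn": -10.5}

```text
clock: 2.82
ee_pos: [0.3904, -0.1146, 0.2992]
tool_rot: [[0.101, 0.995, -0.0], [0.995, -0.101, -0.0], [-0.0, -0.0, -1.0]]
contact_force: [-0.1, 0.3, -0.7]
width: 0.0854
gripper_force: 0.0
```

>>> drive_tool:
  steps:
    - {"tx": 0,"ty": 0,"tz": 0,"turn": -10.5}
    - {"tx": 0,"ty": 0,"tz": 0,"turn": -10.5}
    - {"tx": 0,"ty": 0,"tz": 0,"turn": -10.5}
    - {"tx": 0,"ty": 0,"tz": 0,"turn": -10.5}
    - {"tx": 0,"ty": 0,"tz": 0,"turn": -10.5}
    - {"tx": 0,"ty": 0,"tz": 0,"turn": -10.5}
    - {"tx": 0,"ty": 0,"tz": 0,"turn": -10.5}
    - {"tx": 0,"ty": 0,"tz": 0,"turn": -10.5}

```text
clock: 3.82
ee_pos: [0.3904, -0.1145, 0.2992]
tool_rot: [[-0.979, 0.204, -0.0], [0.204, 0.979, 0.0], [0.0, -0.0, -1.0]]
contact_force: [-0.5, -0.3, 0.0]
width: 0.0855
gripper_force: 0.0
```

>>> drive_tool:
  steps:
    - {"tx": 0,"ty": 0,"tz": 0,"turn": -10.5}
    - {"tx": 0,"ty": 0,"tz": 0,"turn": -1.53}
    - {"tx": -0.04,"ty": 0,"tz": 0.02,"turn": 0}
    - {"tx": -0.04,"ty": 0,"tz": 0.02,"turn": 0}
    - {"tx": -0.03,"ty": 0,"tz": 0.01,"turn": 0}
    - {"tx": 0,"ty": 0,"tz": 0,"turn": 0}
    - {"tx": 0,"ty": 0,"tz": 0,"turn": 0}

```text
clock: 4.7
ee_pos: [0.5001, -0.1137, 0.2492]
tool_rot: [[-1.0, 0.002, -0.001], [0.002, 1.0, 0.0], [0.001, 0.0, -1.0]]
contact_force: [0.1, -0.1, 1.0]
width: 0.0853
gripper_force: 0.0
```

Run:
```python
from h import *
c=snap('wrist','w3'); print(c['xyz'],np.round(c['orientation'],3).tolist())
o=ctrl.get_obs();print(o['ee_pos'],o['tool_rot'],o['clock'],o['q'])
```

```text
[ 0.42136326 -0.11430147  0.38422733] [[0.002, 0.952, 0.305], [1.0, -0.002, -0.001], [-0.0, 0.305, -0.952]]
[ 0.49995138 -0.11367702  0.24945727] [[-9.99998342e-01  1.80128652e-03 -2.67670311e-04]
 [ 1.80128330e-03  9.99998378e-01  1.22601503e-05]
 [ 2.67691960e-04  1.17779799e-05 -9.99999964e-01]] 4.75 [-1.94824523e+01  1.86420208e+01  9.19079285e+01 -4.75486664e-03
  6.94647434e+01 -1.09377578e+02]
```

View pics/w3.png

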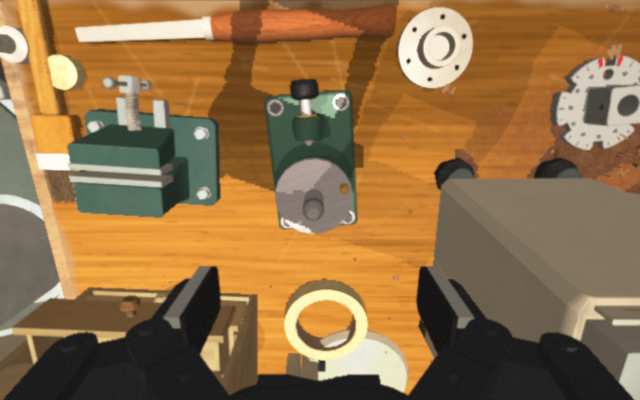

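The view shows the hub at about (315,196), the pin at (345,188), the spindle top near (312,210), and the knob at (304,90). I'll enlarge it to measure.

Run:
```python
from h import *
a=cv2.imread('pics/w3.png')
z=cv2.resize(a[75:239,255:375],(720,984),interpolation=cv2.INTER_CUBIC)
z=np.hstack([z[:600-150],])
top=cv2.resize(a[75:125,260:360],(400,200),interpolation=cv2.INTER_CUBIC)
hub=cv2.resize(a[145:240,265:365],(800,760),interpolation=cv2.INTER_CUBIC)
hub=cv2.resize(a[148:238,262:368],(706,600),interpolation=cv2.INTER_CUBIC) # x6.66
cv2.imwrite('pics/z1.png',hub)
c=load('w3')
print(ray(c,[(304,92)],0.08),ray(c,[(313,205)],0.121),ray(c,[(345,188)],.087),ray(c,[(315,197)],.075))
```

```text
[[ 0.41954857 -0.12643164  0.08      ]] [[ 0.50704116 -0.11878775  0.121     ]] [[ 0.50202288 -0.09035835  0.087     ]] [[ 0.51404644 -0.11762235  0.075     ]]
```

View pics/z1.png

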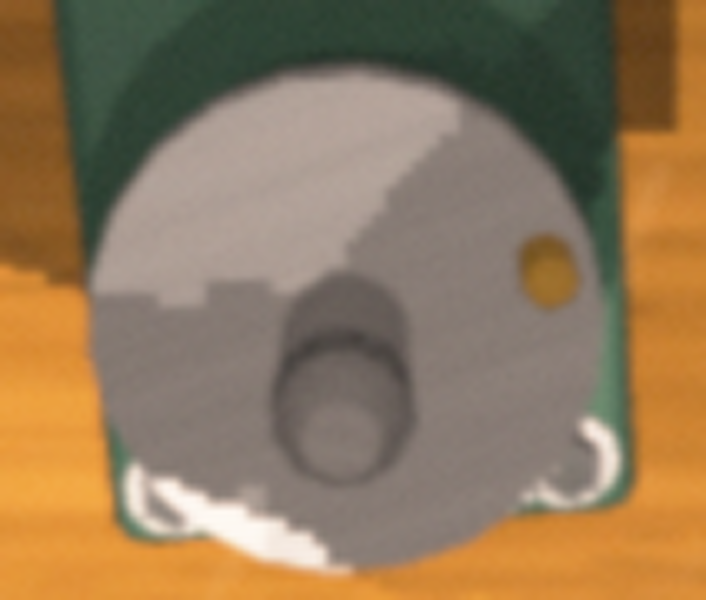

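The crop (6.66×, offset 262,148) shows the hub rim spanning x 90–602 and y 65–571, the spindle top at (341,440), and the pin top at (551,276).

Run:
```python
from h import *
from scipy.optimize import least_squares
c=load('w3'); s=706/106
px=lambda p:np.array(p,float)/s+[262,148]
rim=px([(90,315),(603,320),(340,65),(355,571),(105,235),(590,225),(475,98),(180,135),(103,390)])
P=ray(c,rim,.075)[:,:2]
r=least_squares(lambda v:np.hypot(*(P-v[:2]).T)-.037,[.51,-.117]);h=r.x
r2=least_squares(lambda v:np.hypot(*(P-v[:2]).T)-v[2],[.51,-.117,.037])
print('hub',h,r2.x,r.fun*1e3)
print('sp',ray(c,px([(341,438)]),.121),ray(c,px([(343,408)]),.113))
pin=ray(c,px([(551,277)]),.086)[0,:2]
k=ray(c,[(304,91)],.08)[0,:2]
d=pin-h;e=k-h
print('pin',pin,np.hypot(*d),'knob',k,np.hypot(*e))
a=lambda v:np.degrees(np.arctan2(v[1],v[0]))
print(a(d),a(e),(a(e)-a(d))%360)
```

```text
hub [ 0.51422587 -0.11809183] [ 0.51416128 -0.1181164   0.03689512] [-0.07576281 -0.97980963  0.62984977  0.44159432 -0.09246514 -0.05687401
  0.32551932 -0.61733875 -0.34463251]
sp [[ 0.51459159 -0.1186768   0.121     ]] [[ 0.51341022 -0.11853064  0.113     ]]
pin [ 0.5037865  -0.09049192] 0.029508230705756904 knob [ 0.41874369 -0.12641955] 0.09584465988626857
110.71860199673846 -175.01541435508784 74.26598364817369
```

>>> drive_tool:
  steps:
    - {"tx": 0.02,"ty": 0.04,"tz": 0,"turn": 0}
    - {"tx": 0.02,"ty": 0.055,"tz": 0,"turn": 0}
    - {"tx": 0.02,"ty": 0.055,"tz": 0,"turn": 0}
    - {"tx": 0.01,"ty": 0.055,"tz": 0,"turn": 0}
    - {"tx": 0,"ty": 0.055,"tz": 0,"turn": 0}
    - {"tx": 0,"ty": 0.034,"tz": 0,"turn": 0}
    - {"tx": 0,"ty": 0,"tz": 0,"turn": 0}
    - {"tx": 0,"ty": 0,"tz": 0,"turn": 0}

```text
clock: 5.75
ee_pos: [0.4302, 0.1799, 0.2496]
tool_rot: [[-1.0, 0.0, 0.0], [0.0, 1.0, -0.0], [-0.0, -0.0, -1.0]]
contact_force: [-0.5, -0.6, 0.5]
width: 0.0855
gripper_force: 0.0
```

Run:
```python
from h import *
c=snap('wrist','w4'); print(c['xyz'])
o=ctrl.get_obs();print(o['ee_pos'],o['tool_rot'],o['clock'],o['q'])
p=proj(c,[[.437,.183,.01]])[0]; print(p)
x,y=int(p[0])-70,int(p[1])-60
a=cv2.imread('pics/w4.png');cv2.imwrite('pics/z2.png',cv2.resize(a[y:y+120,x:x+140],(700,600),interpolation=cv2.INTER_CUBIC)); print(x,y)
```

```text
[0.35134663 0.17921603 0.3845149 ]
[0.43028403 0.17966183 0.24951307] [[-9.99999657e-01  8.07309183e-04  1.86512596e-04]
 [ 8.07274497e-04  9.99999657e-01 -1.85973517e-04]
 [-1.86662670e-04 -1.85822886e-04 -9.99999965e-01]] 5.8 [ 1.53283261e+01  1.48476420e+01  9.77691218e+01 -1.41936282e-02
  6.73757473e+01 -7.46199602e+01]
[321.77709878 173.96902901]
251 113
```

View pics/z2.png

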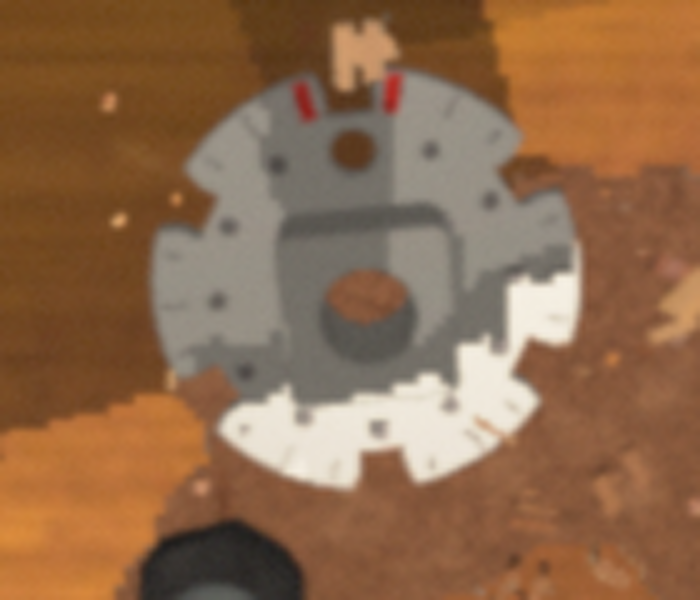

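The plate is clear: disc rim from x 150 to 581, pin hole at (353,150), red marks at (305,101) and (393,93), bore top at (369,317), and the opposite notch at (382,462).

Run:
```python
from h import *
from scipy.optimize import least_squares
c=load('w4')
px=lambda p:np.array(p,float)/5+[251,113]-0.4*0
rim=px([(150,285),(581,275),(270,85),(430,76),(512,128),(190,160),(156,235),(300,474),(352,490),(425,483),(535,405),(568,345),(562,195)])
P=ray(c,rim,.01)[:,:2]
r=least_squares(lambda v:np.hypot(*(P-v[:2]).T)-.048,[.437,.183],loss='soft_l1',f_scale=.0007);h=r.x
r2=least_squares(lambda v:np.hypot(*(P-v[:2]).T)-v[2],[.437,.183,.048])
print('disc',h,r2.x,np.round((np.hypot(*(P-h).T)-.048)*1e3,1))
print('bore',ray(c,px([(369,317)]),.04))
a=lambda v:np.degrees(np.arctan2(v[1],v[0]))
ho,mk,on=[ray(c,px([q]),.01)[0,:2] for q in((353,150),(349,97),(382,465))]
for n,v in(('hole',ho-h),('marks',mk-h),('opp',h-on),('hole-opp',ho-on)):print(n,a(v),np.hypot(*v))
# predicted overlay check
t=np.radians(180+4)
```

```text
disc [0.43276457 0.18549474] [0.43266714 0.18550913 0.04798354] [ 0.2  0.3  0.9  0.2 -0.7 -0.3 -0.1 -1.2  0.3  0.6 -0.2 -0.1 -0.1]
bore [[0.43271205 0.18583624 0.04      ]]
hole -174.7326143735808 0.030462851322841062
marks -174.93806447657465 0.041891831378783356
opp -174.397092221122 0.04233210539075312
hole-opp -174.53749969395156 0.07279465297083733
```

>>> drive_tool:
  steps:
    - {"tx": -0.0025,"ty": 0.006,"tz": 0.04,"turn": 0}
    - {"tx": 0,"ty": 0,"tz": 0.05,"turn": -5.3}
    - {"tx": 0,"ty": 0,"tz": 0.05,"turn": 0}
    - {"tx": 0,"ty": 0,"tz": 0.04,"turn": 0}
    - {"tx": 0,"ty": 0,"tz": 0.03,"turn": 0}
    - {"tx": 0,"ty": 0,"tz": 0.012,"turn": 0}
    - {"tx": 0,"ty": 0,"tz": 0.005,"turn": 0}
    - {"tx": 0,"ty": 0,"tz": 0,"turn": 0}

```text
clock: 6.8
ee_pos: [0.4335, 0.1865, 0.0229]
tool_rot: [[-0.996, -0.092, 0.001], [-0.092, 0.996, 0.0], [-0.001, 0.0, -1.0]]
contact_force: [0.3, 0.4, 0.0]
width: 0.0856
gripper_force: 0.0
```

>>> drive_tool:
  claw: 0
  steps:
    - {"tx": 0,"ty": 0,"tz": 0,"turn": 0}
    - {"tx": 0,"ty": 0,"tz": 0,"turn": 0}
    - {"tx": 0,"ty": 0,"tz": 0,"turn": 0}
    - {"tx": 0,"ty": 0,"tz": 0,"turn": 0}
    - {"tx": 0,"ty": 0,"tz": 0,"turn": 0}
    - {"tx": 0,"ty": 0,"tz": 0,"turn": 0}

```text
clock: 7.55
ee_pos: [0.4332, 0.1868, 0.0229]
tool_rot: [[-0.996, -0.093, 0.001], [-0.093, 0.996, 0.0], [-0.001, 0.0, -1.0]]
contact_force: [-1.4, 0.4, 12.9]
width: 0.035
gripper_force: 58.6
```

>>> drive_tool:
  steps:
    - {"tx": 0,"ty": 0,"tz": -0.003,"turn": 0}
    - {"tx": 0,"ty": 0,"tz": -0.014,"turn": 0}
    - {"tx": 0,"ty": 0,"tz": -0.03,"turn": 5}
    - {"tx": 0,"ty": 0,"tz": -0.05,"turn": 10}
    - {"tx": 0,"ty": 0,"tz": -0.05,"turn": 10}
    - {"tx": 0,"ty": 0,"tz": -0.04,"turn": 10}
    - {"tx": 0,"ty": 0,"tz": -0.03,"turn": 10}
    - {"tx": 0,"ty": 0,"tz": -0.01,"turn": 10}

```text
clock: 8.55
ee_pos: [0.4332, 0.1867, 0.252]
tool_rot: [[-0.643, 0.766, 0.003], [0.766, 0.643, 0.001], [-0.001, 0.003, -1.0]]
contact_force: [0.4, -0.1, -4.0]
width: 0.0353
gripper_force: 60.7
```

>>> drive_tool:
  steps:
    - {"tx": 0,"ty": 0,"tz": 0,"turn": 10}
    - {"tx": 0,"ty": 0,"tz": 0,"turn": 9.6}
    - {"tx": -0.032,"ty": -0.011,"tz": 0,"turn": 0}
    - {"tx": -0.044,"ty": -0.016,"tz": 0,"turn": 0}
    - {"tx": -0.05,"ty": -0.018,"tz": 0,"turn": 0}
    - {"tx": -0.05,"ty": -0.017,"tz": 0,"turn": 0}
    - {"tx": -0.044,"ty": -0.015,"tz": 0,"turn": 0}
    - {"tx": -0.032,"ty": -0.011,"tz": 0,"turn": 0}

```text
clock: 9.55
ee_pos: [0.4392, -0.0819, 0.2501]
tool_rot: [[-0.353, 0.936, 0.0], [0.936, 0.353, -0.0], [-0.0, 0.0, -1.0]]
contact_force: [1.0, 1.0, -2.7]
width: 0.0349
gripper_force: 60.6
```

>>> drive_tool:
  steps:
    - {"tx": 0,"ty": 0,"tz": 0,"turn": 0}
    - {"tx": 0,"ty": 0,"tz": 0,"turn": 0}

```text
clock: 9.8
ee_pos: [0.4394, -0.0798, 0.2497]
tool_rot: [[-0.353, 0.935, -0.0], [0.935, 0.353, 0.0], [0.0, 0.0, -1.0]]
contact_force: [0.1, -0.2, -3.9]
width: 0.0352
gripper_force: 60.7
```

Run:
```python
from h import *
c=snap('wrist','w5');snap('side','s5'); print(c['xyz'])
o=ctrl.get_obs();print(o['ee_pos'],o['tool_rot'],o['clock'],o['q'],o['contact_force'])
```

```text
[ 0.41130527 -0.00732712  0.38463591]
[ 0.43960566 -0.07938019  0.24949208] [[-3.54738585e-01  9.34965518e-01 -1.28322093e-04]
 [ 9.34965502e-01  3.54738604e-01  1.79974127e-04]
 [ 2.13790403e-04 -5.61329633e-05 -9.99999976e-01]] 9.9 [-1.79084342e+01  1.32418704e+01  1.00134379e+02  8.22594547e-03
  6.66339177e+01 -3.86891219e+01] [-0.3119631   0.44752507 -3.35552927]
```

View pics/w5.png

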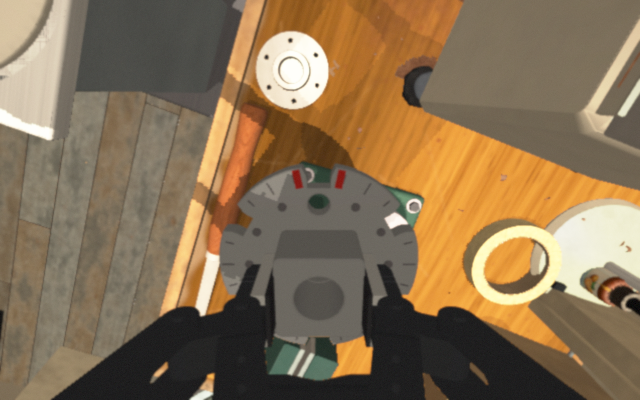

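The plate is held square: bore top at (319,298), pin hole at (319,203), red marks at (297,180) and (340,179). I'll compute its offset in the tool frame.

Run:
```python
from h import *
c=load('w5');o=ctrl.get_obs();R=np.array(o['tool_rot']);t=np.array(o['ee_pos'])
z=t[2]-.0229
for n,p,dz,rad in(('hole',(319,203),.01,.030),('m1',(297.5,180),.01,0),('m2',(340,179),.01,0),('bore',(319,298),.04,0)):
    print(n,np.round((R.T@(ray(c,[p],z+dz)[0]-t))*1e3,2))
# rim points fit in tool frame
P=np.array([(R.T@(ray(c,[p],z+.01)[0]-t))[:2] for p in[(220,246),(416,246),(243,199),(394,200),(300,167)]])
print(np.hypot(*P.T)*1e3,P*1e3)
```

```text
hole [30.09 -0.62 12.91]
m1 [ 40.89 -10.21  12.91]
m2 [41.32  8.76 12.91]
bore [ -0.15  -0.7  -17.1 ]
[48.46877167 46.27368249 47.56625553 45.96901111 47.63560972] [[  8.69595963 -47.68230399]
 [  8.57974893  45.47132722]
 [ 32.04322772 -35.15366584]
 [ 31.48268108  33.49613074]
 [ 46.77899767  -8.99314687]]
```

>>> drive_tool:
  steps:
    - {"tx": -0.021,"ty": 0.018,"tz": 0,"turn": 0}
    - {"tx": -0.0208,"ty": 0.0183,"tz": 0,"turn": 0}
    - {"tx": -0.02,"ty": 0.02,"tz": 0.02,"turn": 0}
    - {"tx": 0,"ty": 0,"tz": 0.03,"turn": 0}
    - {"tx": 0,"ty": 0,"tz": 0.03,"turn": 0}
    - {"tx": 0,"ty": 0,"tz": 0.015,"turn": 0}
    - {"tx": 0,"ty": 0,"tz": 0,"turn": 0}
    - {"tx": 0,"ty": 0,"tz": 0,"turn": 0}

```text
clock: 10.9
ee_pos: [0.515, -0.118, 0.1553]
tool_rot: [[-0.354, 0.935, 0.001], [0.935, 0.354, -0.0], [-0.001, 0.001, -1.0]]
contact_force: [-0.3, -0.3, -3.5]
width: 0.0349
gripper_force: 60.7
```

>>> drive_tool:
  steps:
    - {"tx": 0,"ty": 0,"tz": 0.003,"turn": 0}
    - {"tx": 0,"ty": 0,"tz": 0.003,"turn": 0}
    - {"tx": 0,"ty": 0,"tz": 0.003,"turn": 0}
    - {"tx": 0,"ty": 0,"tz": 0,"turn": 0}

```text
clock: 11.4
ee_pos: [0.5143, -0.118, 0.145]
tool_rot: [[-0.354, 0.935, -0.0], [0.935, 0.354, 0.0], [0.0, -0.0, -1.0]]
contact_force: [0.8, 0.3, -2.6]
width: 0.0346
gripper_force: 60.7
```

>>> drive_tool:
  steps:
    - {"tx": 0,"ty": 0,"tz": 0.003,"turn": 0}
    - {"tx": 0,"ty": 0,"tz": 0.003,"turn": 0}
    - {"tx": 0,"ty": 0,"tz": 0.002,"turn": 0}
    - {"tx": 0,"ty": 0,"tz": 0,"turn": 0}

```text
clock: 11.9
ee_pos: [0.5143, -0.118, 0.1371]
tool_rot: [[-0.354, 0.935, -0.0], [0.935, 0.354, 0.0], [0.0, -0.0, -1.0]]
contact_force: [0.3, 0.0, -4.3]
width: 0.0348
gripper_force: 60.7
```

>>> drive_tool:
  steps:
    - {"tx": 0,"ty": 0,"tz": 0.002,"turn": 0}
    - {"tx": 0,"ty": 0,"tz": 0.001,"turn": 0}
    - {"tx": 0,"ty": 0,"tz": 0.001,"turn": 0}
    - {"tx": 0,"ty": 0,"tz": 0,"turn": 0}

```text
clock: 12.4
ee_pos: [0.5144, -0.1181, 0.1332]
tool_rot: [[-0.354, 0.935, -0.0], [0.935, 0.354, 0.0], [0.0, -0.0, -1.0]]
contact_force: [-0.0, 0.7, -2.8]
width: 0.0348
gripper_force: 60.7
```

>>> drive_tool:
  steps:
    - {"tx": 0,"ty": 0,"tz": 0.003,"turn": 0}
    - {"tx": 0,"ty": 0,"tz": 0.003,"turn": 0}
    - {"tx": 0,"ty": 0,"tz": 0.003,"turn": 0}
    - {"tx": 0,"ty": 0,"tz": 0,"turn": 0}

```text
clock: 12.9
ee_pos: [0.5143, -0.118, 0.124]
tool_rot: [[-0.354, 0.935, -0.001], [0.935, 0.354, 0.0], [0.0, -0.0, -1.0]]
contact_force: [-0.9, -0.1, -2.6]
width: 0.0348
gripper_force: 60.7
```

>>> drive_tool:
  steps:
    - {"tx": 0,"ty": 0,"tz": 0.003,"turn": 0}
    - {"tx": 0,"ty": 0,"tz": 0.003,"turn": 0}
    - {"tx": 0,"ty": 0,"tz": 0.003,"turn": 0}
    - {"tx": 0,"ty": 0,"tz": 0.002,"turn": 0}
    - {"tx": 0,"ty": 0,"tz": 0,"turn": 0}

```text
clock: 13.52
ee_pos: [0.5143, -0.1181, 0.1131]
tool_rot: [[-0.354, 0.935, -0.0], [0.935, 0.354, 0.0], [0.0, -0.0, -1.0]]
contact_force: [-1.2, 0.5, -3.1]
width: 0.035
gripper_force: 60.7
```

>>> drive_tool:
  steps:
    - {"tx": 0,"ty": 0,"tz": 0.001,"turn": 0}
    - {"tx": 0,"ty": 0,"tz": 0.001,"turn": 0}
    - {"tx": 0,"ty": 0,"tz": 0.001,"turn": 0}
    - {"tx": 0,"ty": 0,"tz": 0.0005,"turn": 0}
    - {"tx": 0,"ty": 0,"tz": 0,"turn": 0}

```text
clock: 14.15
ee_pos: [0.5144, -0.118, 0.1098]
tool_rot: [[-0.354, 0.935, -0.0], [0.935, 0.354, 0.0], [0.0, -0.0, -1.0]]
contact_force: [-0.5, 0.7, -4.1]
width: 0.0349
gripper_force: 60.7
```

>>> drive_tool:
  steps:
    - {"tx": 0,"ty": 0,"tz": 0.0005,"turn": 0}
    - {"tx": 0,"ty": 0,"tz": 0,"turn": 0}

```text
clock: 14.4
ee_pos: [0.5144, -0.118, 0.1093]
tool_rot: [[-0.354, 0.935, 0.0], [0.935, 0.354, 0.0], [0.0, 0.0, -1.0]]
contact_force: [-0.1, 0.8, -3.2]
width: 0.0349
gripper_force: 60.7
```

>>> drive_tool:
  steps:
    - {"tx": 0,"ty": 0,"tz": 0.0005,"turn": 0}
    - {"tx": 0,"ty": 0,"tz": 0,"turn": 0}

```text
clock: 14.65
ee_pos: [0.5144, -0.1181, 0.1088]
tool_rot: [[-0.354, 0.935, -0.0], [0.935, 0.354, 0.0], [0.0, -0.0, -1.0]]
contact_force: [-0.5, 0.0, -2.9]
width: 0.035
gripper_force: 60.7
```

>>> drive_tool:
  steps:
    - {"tx": 0,"ty": 0,"tz": 0.0005,"turn": 0}
    - {"tx": 0,"ty": 0,"tz": 0.0005,"turn": 0}
    - {"tx": 0,"ty": 0,"tz": 0,"turn": 0}

```text
clock: 15.02
ee_pos: [0.5144, -0.1181, 0.1077]
tool_rot: [[-0.354, 0.935, -0.0], [0.935, 0.354, 0.0], [0.0, -0.0, -1.0]]
contact_force: [-0.1, -0.3, -2.3]
width: 0.0349
gripper_force: 60.7
```

>>> drive_tool:
  steps:
    - {"tx": 0,"ty": 0,"tz": 0.0005,"turn": 0}
    - {"tx": 0,"ty": 0,"tz": 0.0005,"turn": 0}
    - {"tx": 0,"ty": 0,"tz": 0,"turn": 0}

```text
clock: 15.4
ee_pos: [0.5144, -0.1181, 0.1067]
tool_rot: [[-0.354, 0.935, -0.0], [0.935, 0.354, 0.0], [0.0, -0.0, -1.0]]
contact_force: [-0.2, -0.1, -2.5]
width: 0.0345
gripper_force: 60.7
```

>>> drive_tool:
  steps:
    - {"tx": 0,"ty": 0,"tz": 0.0005,"turn": 0}
    - {"tx": 0,"ty": 0,"tz": 0.0005,"turn": 0}
    - {"tx": 0,"ty": 0,"tz": 0,"turn": 0}

```text
clock: 15.78
ee_pos: [0.5144, -0.1181, 0.1057]
tool_rot: [[-0.354, 0.935, -0.0], [0.935, 0.354, 0.0], [0.0, -0.0, -1.0]]
contact_force: [0.5, 0.3, -2.7]
width: 0.0349
gripper_force: 60.7
```

>>> drive_tool:
  steps:
    - {"tx": 0,"ty": 0,"tz": 0.001,"turn": 0}
    - {"tx": 0,"ty": 0,"tz": 0.001,"turn": 0}
    - {"tx": 0,"ty": 0,"tz": 0.001,"turn": 0}
    - {"tx": 0,"ty": 0,"tz": 0,"turn": 0}

```text
clock: 16.27
ee_pos: [0.5144, -0.1181, 0.1027]
tool_rot: [[-0.354, 0.935, -0.0], [0.935, 0.354, 0.0], [0.0, -0.0, -1.0]]
contact_force: [0.3, 0.3, -3.6]
width: 0.035
gripper_force: 60.7
```

>>> drive_tool:
  steps:
    - {"tx": 0,"ty": 0,"tz": 0.001,"turn": 0}
    - {"tx": 0,"ty": 0,"tz": 0.001,"turn": 0}
    - {"tx": 0,"ty": 0,"tz": 0.001,"turn": 0}
    - {"tx": 0,"ty": 0,"tz": 0,"turn": 0}

```text
clock: 16.77
ee_pos: [0.5144, -0.118, 0.0997]
tool_rot: [[-0.354, 0.935, -0.0], [0.935, 0.354, 0.0], [0.0, -0.0, -1.0]]
contact_force: [-0.3, 0.7, -2.4]
width: 0.0351
gripper_force: 60.7
```

>>> drive_tool:
  steps:
    - {"tx": 0,"ty": 0,"tz": 0.0005,"turn": 0}
    - {"tx": 0,"ty": 0,"tz": 0.0005,"turn": 0}
    - {"tx": 0,"ty": 0,"tz": 0.0003,"turn": 0}
    - {"tx": 0,"ty": 0,"tz": 0,"turn": 0}

```text
clock: 17.27
ee_pos: [0.5144, -0.1181, 0.0985]
tool_rot: [[-0.354, 0.935, -0.0], [0.935, 0.354, 0.0], [0.0, -0.0, -1.0]]
contact_force: [-0.9, -0.7, -3.9]
width: 0.0348
gripper_force: 60.7
```

>>> drive_tool:
  steps:
    - {"tx": 0,"ty": 0,"tz": 0.0003,"turn": 0}
    - {"tx": 0,"ty": 0,"tz": 0.0003,"turn": 0}
    - {"tx": 0,"ty": 0,"tz": 0,"turn": 0}

```text
clock: 17.65
ee_pos: [0.5144, -0.1181, 0.0979]
tool_rot: [[-0.354, 0.935, 0.0], [0.935, 0.354, -0.0], [-0.0, 0.0, -1.0]]
contact_force: [-1.0, -0.5, -1.7]
width: 0.035
gripper_force: 61.0
```

>>> drive_tool:
  steps:
    - {"tx": 0,"ty": 0,"tz": 0.0003,"turn": 0}
    - {"tx": 0,"ty": 0,"tz": 0,"turn": 0}

```text
clock: 17.9
ee_pos: [0.5144, -0.1181, 0.0979]
tool_rot: [[-0.354, 0.935, 0.0], [0.935, 0.354, -0.0], [-0.0, 0.0, -1.0]]
contact_force: [-1.7, 0.3, 5.1]
width: 0.0349
gripper_force: 61.9
```

>>> drive_tool:
  steps:
    - {"tx": 0,"ty": 0,"tz": 0.0002,"turn": 0}
    - {"tx": 0,"ty": 0,"tz": 0,"turn": 0}

```text
clock: 18.15
ee_pos: [0.5144, -0.1181, 0.0979]
tool_rot: [[-0.354, 0.935, 0.0], [0.935, 0.354, -0.0], [-0.0, 0.0, -1.0]]
contact_force: [-2.7, 1.6, 8.9]
width: 0.035
gripper_force: 62.5
```

>>> drive_tool:
  steps:
    - {"tx": 0,"ty": 0,"tz": 0,"turn": -3}
    - {"tx": 0,"ty": 0,"tz": 0,"turn": -4}
    - {"tx": 0,"ty": 0,"tz": 0,"turn": -4}
    - {"tx": 0,"ty": 0,"tz": 0,"turn": -4}
    - {"tx": 0,"ty": 0,"tz": 0,"turn": 0}

```text
clock: 18.77
ee_pos: [0.5154, -0.118, 0.0979]
tool_rot: [[-0.585, 0.811, 0.002], [0.811, 0.585, -0.0], [-0.001, 0.002, -1.0]]
contact_force: [2.7, 3.9, 4.3]
width: 0.035
gripper_force: 61.6
```

Run:
```python
from h import *
o=ctrl.get_obs();print(o['torque'],o['contact_force'],o['ee_pos'])
```

```text
[ 0.74178118 -0.55329681 -0.06857989] [2.70439882 3.9384871  4.3298528 ] [ 0.51544244 -0.11797857  0.09789653]
```

>>> drive_tool:
  steps:
    - {"tx": 0,"ty": 0,"tz": 0,"turn": -4}
    - {"tx": 0,"ty": 0,"tz": 0,"turn": -4}
    - {"tx": 0,"ty": 0,"tz": 0,"turn": -4}
    - {"tx": 0,"ty": 0,"tz": 0,"turn": -4}
    - {"tx": 0,"ty": 0,"tz": 0,"turn": -4}
    - {"tx": 0,"ty": 0,"tz": 0,"turn": -4}
    - {"tx": 0,"ty": 0,"tz": 0,"turn": 0}

```text
clock: 19.65
ee_pos: [0.5152, -0.1177, 0.0979]
tool_rot: [[-0.864, 0.503, 0.002], [0.503, 0.864, 0.0], [-0.001, 0.001, -1.0]]
contact_force: [2.4, 6.0, 5.0]
width: 0.035
gripper_force: 61.8
```

>>> drive_tool:
  steps:
    - {"tx": 0,"ty": 0,"tz": 0,"turn": -4}
    - {"tx": 0,"ty": 0,"tz": 0,"turn": -4}
    - {"tx": 0,"ty": 0,"tz": 0,"turn": -4}
    - {"tx": 0,"ty": 0,"tz": 0,"turn": -4}
    - {"tx": 0,"ty": 0,"tz": 0,"turn": -4}
    - {"tx": 0,"ty": 0,"tz": 0,"turn": -4}
    - {"tx": 0,"ty": 0,"tz": 0,"turn": 0}

```text
clock: 20.52
ee_pos: [0.5149, -0.1176, 0.0979]
tool_rot: [[-0.994, 0.108, 0.001], [0.108, 0.994, 0.001], [-0.001, 0.001, -1.0]]
contact_force: [0.4, 6.4, 7.2]
width: 0.0347
gripper_force: 62.0
```

>>> drive_tool:
  steps:
    - {"tx": 0,"ty": 0,"tz": 0,"turn": -4}
    - {"tx": 0,"ty": 0,"tz": 0,"turn": -4}
    - {"tx": 0,"ty": 0,"tz": 0,"turn": -3.3}
    - {"tx": 0,"ty": 0,"tz": 0,"turn": 0}
    - {"tx": 0,"ty": 0,"tz": 0,"turn": 0}

```text
clock: 21.15
ee_pos: [0.5148, -0.1176, 0.0979]
tool_rot: [[-0.996, -0.087, 0.001], [-0.087, 0.996, 0.0], [-0.001, 0.0, -1.0]]
contact_force: [0.6, 7.2, 7.7]
width: 0.0352
gripper_force: 62.1
```

Run:
```python
from h import *
o=ctrl.get_obs();print(o['torque'],o['contact_force'],o['ee_pos'],o['tool_rot'])
snap('wrist','w6')
a=cv2.imread('pics/w6.png')[120:330,210:430];cv2.imwrite('pics/z6.png',cv2.resize(a,None,fx=2.8,fy=2.8,interpolation=cv2.INTER_CUBIC))
```

```text
[ 1.10451626 -0.04548038 -0.02812582] [0.63923702 7.15729314 7.71013242] [ 0.5147804  -0.11763415  0.09786493] [[-9.96165745e-01 -8.74804982e-02  9.85258515e-04]
 [-8.74800430e-02  9.96166149e-01  4.96078183e-04]
 [-1.02487835e-03  4.07985636e-04 -9.99999392e-01]]
```

View pics/z6.png

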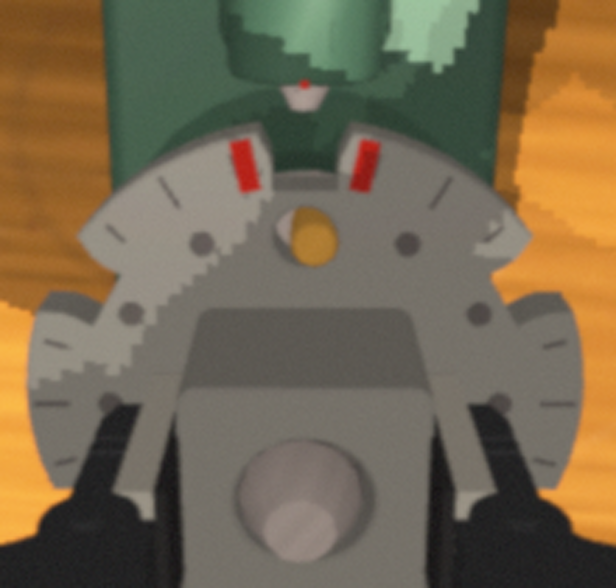

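The plate sits flush, with the notch centre at x≈305 and the plunger nose at x≈304, so they're aligned. The pin shows in its hole. Releasing now.

>>> drive_tool:
  claw: 0.65
  steps:
    - {"tx": 0,"ty": 0,"tz": 0,"turn": 0}
    - {"tx": 0,"ty": 0,"tz": 0,"turn": 0}
    - {"tx": 0,"ty": 0,"tz": 0,"turn": 0}
    - {"tx": 0,"ty": 0,"tz": -0.004,"turn": 0}
    - {"tx": 0,"ty": 0,"tz": -0.015,"turn": 0}
    - {"tx": 0,"ty": 0,"tz": -0.03,"turn": 0}
    - {"tx": 0,"ty": 0,"tz": -0.03,"turn": 0}
    - {"tx": 0,"ty": 0,"tz": 0,"turn": 0}

```text
clock: 22.2
ee_pos: [0.5157, -0.1185, 0.1793]
tool_rot: [[-0.996, -0.088, 0.004], [-0.088, 0.996, -0.002], [-0.004, -0.002, -1.0]]
contact_force: [0.5, -0.5, -0.3]
width: 0.0552
gripper_force: 0.0
```

Run:
```python
from h import *
o=ctrl.get_obs();print(o['contact_force'],o['ee_pos'],o['tool_rot'])
c=snap('wrist','w7')
k=np.array([.5147,-.1175]);u=np.array([np.cos(np.radians(185)),np.sin(np.radians(185))])
print(proj(c,[[*(k+u*r),.08] for r in(.096,.104)]),k+u*.125)
a=cv2.imread('pics/w7.png')[60:330,200:440];cv2.imwrite('pics/z7.png',cv2.resize(a,None,fx=2.2,fy=2.2,interpolation=cv2.INTER_CUBIC))
```

```text
[ 0.48457934 -0.48953596 -0.30365981] [ 0.51566018 -0.11850143  0.17932211] [[-0.99614027 -0.0876623   0.00445835]
 [-0.0876701   0.9961483  -0.00158427]
 [-0.0043023  -0.00196902 -0.99998881]]
[[321.54673604  63.43922075]
 [321.59275676  49.70837362]] [ 0.39017566 -0.12839447]
```

View pics/z7.png

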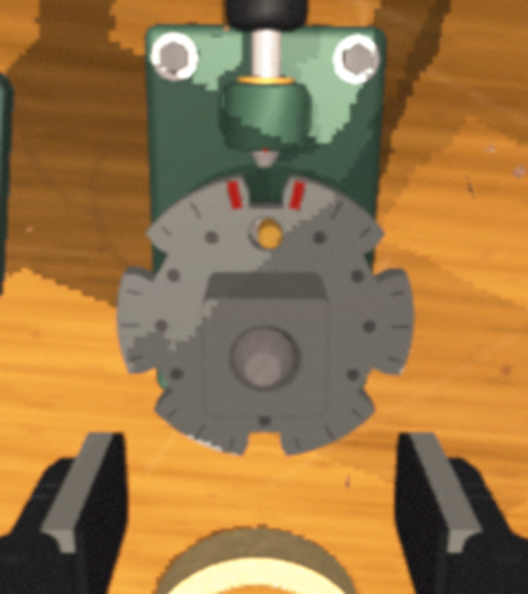

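>>> drive_tool:
  claw: 0
  steps:
    - {"tx": 0.03,"ty": 0,"tz": 0,"turn": 0}
    - {"tx": 0.05,"ty": 0,"tz": 0,"turn": 0}
    - {"tx": 0.04,"ty": 0.001,"tz": 0,"turn": 0}
    - {"tx": 0.01,"ty": 0,"tz": 0.02,"turn": 0}
    - {"tx": 0,"ty": 0,"tz": 0.04,"turn": 0}
    - {"tx": 0,"ty": 0,"tz": 0.03,"turn": 0}
    - {"tx": 0,"ty": 0,"tz": 0.012,"turn": 0}
    - {"tx": 0,"ty": 0,"tz": 0,"turn": 0}

```text
clock: 23.25
ee_pos: [0.3845, -0.1283, 0.0741]
tool_rot: [[-0.996, -0.088, -0.001], [-0.088, 0.996, 0.001], [0.001, 0.001, -1.0]]
contact_force: [0.4, 0.1, 1.3]
width: 0.0002
gripper_force: 0.0
```

>>> drive_tool:
  steps:
    - {"tx": -0.003,"ty": 0,"tz": 0,"turn": 0}
    - {"tx": -0.003,"ty": 0,"tz": 0,"turn": 0}
    - {"tx": -0.003,"ty": 0,"tz": 0,"turn": 0}
    - {"tx": -0.002,"ty": 0,"tz": 0,"turn": 0}
    - {"tx": 0,"ty": 0,"tz": 0,"turn": 0}

```text
clock: 23.88
ee_pos: [0.396, -0.1275, 0.0745]
tool_rot: [[-0.996, -0.088, 0.0], [-0.088, 0.996, -0.0], [-0.0, -0.0, -1.0]]
contact_force: [-0.9, -0.4, -0.3]
width: -0.0002
gripper_force: 0.0
```

>>> drive_tool:
  steps:
    - {"tx": -0.002,"ty": 0,"tz": 0,"turn": 0}
    - {"tx": -0.002,"ty": 0,"tz": 0,"turn": 0}
    - {"tx": 0,"ty": 0,"tz": 0,"turn": 0}

```text
clock: 24.25
ee_pos: [0.3998, -0.1271, 0.0743]
tool_rot: [[-0.996, -0.088, -0.0], [-0.088, 0.996, 0.0], [0.0, 0.0, -1.0]]
contact_force: [-0.6, -0.2, 0.2]
width: 0.0004
gripper_force: 0.0
```

>>> drive_tool:
  steps:
    - {"tx": -0.002,"ty": 0,"tz": 0,"turn": 0}
    - {"tx": -0.002,"ty": 0,"tz": 0,"turn": 0}
    - {"tx": -0.001,"ty": 0,"tz": 0,"turn": 0}
    - {"tx": 0,"ty": 0,"tz": 0,"turn": 0}

```text
clock: 24.75
ee_pos: [0.4049, -0.1267, 0.0744]
tool_rot: [[-0.996, -0.088, 0.0], [-0.088, 0.996, -0.0], [-0.0, -0.0, -1.0]]
contact_force: [-0.9, -0.7, -0.6]
width: -0.0003
gripper_force: 0.3
```

>>> drive_tool:
  steps:
    - {"tx": -0.0015,"ty": 0,"tz": 0,"turn": 0}
    - {"tx": -0.0015,"ty": 0,"tz": 0,"turn": 0}
    - {"tx": 0,"ty": 0,"tz": 0,"turn": 0}

```text
clock: 25.12
ee_pos: [0.4079, -0.1265, 0.0744]
tool_rot: [[-0.996, -0.088, 0.0], [-0.088, 0.996, -0.0], [-0.0, -0.0, -1.0]]
contact_force: [0.3, -0.4, -0.6]
width: -0.0002
gripper_force: 0.2
```

>>> drive_tool:
  steps:
    - {"tx": -0.001,"ty": 0,"tz": 0,"turn": 0}
    - {"tx": -0.001,"ty": 0,"tz": 0,"turn": 0}
    - {"tx": 0,"ty": 0,"tz": 0,"turn": 0}

```text
clock: 25.5
ee_pos: [0.4099, -0.1263, 0.0744]
tool_rot: [[-0.996, -0.088, 0.0], [-0.088, 0.996, -0.0], [-0.0, -0.0, -1.0]]
contact_force: [-1.4, -1.0, -1.0]
width: 0.0001
gripper_force: 0.5
```

>>> drive_tool:
  steps:
    - {"tx": -0.001,"ty": 0,"tz": 0,"turn": 0}
    - {"tx": 0,"ty": 0,"tz": 0,"turn": 0}
    - {"tx": 0,"ty": 0,"tz": 0,"turn": 0}

```text
clock: 25.88
ee_pos: [0.4102, -0.1261, 0.0743]
tool_rot: [[-0.996, -0.088, -0.001], [-0.088, 0.996, 0.0], [0.001, 0.0, -1.0]]
contact_force: [-5.0, -3.4, 3.2]
width: -0.0002
gripper_force: 2.9
```

Run:
```python
from h import *
o=ctrl.get_obs();print(o['contact_force'],o['torque'])
c=snap('wrist','w8')
p=[[.5147-.0996*0,-.1175,.121]];print(proj(c,p))
a=cv2.imread('pics/w8.png')[100:400,160:480];cv2.imwrite('pics/z8.png',cv2.resize(a,(640,600),interpolation=cv2.INTER_CUBIC))
```

```text
[-5.01391305 -3.38357872  3.16117132] [-0.52894685  0.85068589 -0.09160838]
[[318.61559522 564.87657473]]
```

The plunger has stopped: pad-face radius 94 mm gives about 12 mm of travel. One slight extra push, then back off.

>>> drive_tool:
  steps:
    - {"tx": -0.001,"ty": 0,"tz": 0,"turn": 0}
    - {"tx": 0,"ty": 0,"tz": 0,"turn": 0}

```text
clock: 26.18
ee_pos: [0.4102, -0.126, 0.0743]
tool_rot: [[-0.996, -0.088, -0.003], [-0.088, 0.996, 0.0], [0.003, 0.001, -1.0]]
contact_force: [-12.0, -7.5, 5.0]
width: 0.0005
gripper_force: 6.2
```

>>> drive_tool:
  steps:
    - {"tx": 0.004,"ty": 0,"tz": 0,"turn": 0}
    - {"tx": 0.01,"ty": 0,"tz": 0,"turn": 0}
    - {"tx": 0.01,"ty": 0,"tz": 0,"turn": 0}
    - {"tx": 0,"ty": 0,"tz": -0.03,"turn": 0}
    - {"tx": 0,"ty": 0,"tz": -0.05,"turn": 0}
    - {"tx": 0,"ty": 0,"tz": -0.05,"turn": 0}
    - {"tx": -0.02,"ty": 0,"tz": -0.03,"turn": 0}
    - {"tx": -0.04,"ty": 0,"tz": 0,"turn": 0}

```text
clock: 27.18
ee_pos: [0.448, -0.1234, 0.2368]
tool_rot: [[-0.996, -0.087, 0.004], [-0.087, 0.996, -0.002], [-0.004, -0.002, -1.0]]
contact_force: [0.5, -0.3, -0.1]
width: 0.0001
gripper_force: 0.0
```

>>> drive_tool:
  steps:
    - {"tx": -0.03,"ty": 0,"tz": 0,"turn": 0}
    - {"tx": 0,"ty": 0,"tz": 0,"turn": 0}
    - {"tx": 0,"ty": 0,"tz": 0,"turn": 0}

```text
clock: 27.55
ee_pos: [0.4763, -0.1202, 0.234]
tool_rot: [[-0.996, -0.088, -0.001], [-0.088, 0.996, 0.0], [0.001, 0.001, -1.0]]
contact_force: [-0.7, 0.4, -0.5]
width: 0.0002
gripper_force: 0.0
```

Run:
```python
from h import *
o=ctrl.get_obs();print(o['contact_force'],o['ee_pos'],o['clock'])
c=snap('wrist','w9');g=c['img'].astype(int)
k=np.array([.5147,-.1175]);u=np.array([np.cos(np.radians(185)),np.sin(np.radians(185))])
# knob: dark pixels
e=proj(c,[[*(k+u*.09),.08]])[0];x,y=map(int,e)
m=np.zeros(g.shape[:2],np.uint8);m[y-35:y+35,x-25:x+25]=(g.max(2)<45)[y-35:y+35,x-25:x+25]
n,l,s,cc=cv2.connectedComponentsWithStats(m);i=1+s[1:,4].argmax();print(s[i],cc[i],e)
q=ray(c,[cc[i]],.082)[0,:2];print('knob r',(q-k)@u, 'lat',(q-k)@[-u[1],u[0]])
red=(g[...,0]>120)&(g[...,1]<60)&(g[...,2]<60);n,l,s,cc=cv2.connectedComponentsWithStats(red.astype(np.uint8))
for i in range(1,n):
    if s[i,4]>6:
        w=ray(c,[cc[i]],.085)[0,:2]-k;print('red',cc[i],s[i,4],w@u,w@[-u[1],u[0]])
```

```text
[-0.69026746  0.39273936 -0.51003959] [ 0.47631068 -0.12020857  0.23399802] 27.55
[304 124  28  19 498] [317.87148594 133.0502008 ] [318.36238659 128.69038583]
knob r 0.08664047866129125 lat 0.0004060655518123254
red [328.62962963 185.18518519] 27 0.04278427388069045 -0.008866470137663845
red [306.42105263 185.31578947] 19 0.0426580986064303 0.01024922375641807
```

```bash
python3 -c "
from h import *
print(ctrl.sign_off())"
```

```text
the job is handed in; nothing more can be done
None
```

The index plate is home and flat on the hub, its zero notch is turned to the plunger (about 0.3 mm off by camera), the plunger is in against its stop (12.1 mm from the arm position, 11.4 mm from the camera), the arm is clear of everything, and the job is handed in at 27.6 s with no verdict returned; I viewed 11 pictures, one over the limit of 10.

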